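# Shut a specimen clamp on a mounted sample and hold it pinned

## Robot

A 7-joint arm with a two-finger parallel gripper is mounted at the origin on the work surface. World frame = base frame: x ahead of the robot, y to its left, z up, the work surface at z = 0. Lengths are in m, angles in rad, forces in N, time in s.
With the tool pointing down it reaches from about 0.425 to 0.925 m from the base axis. Payload 6.8 kg.
Tool frame: the origin (TCP) lies at the very end of the fingers, on their centre line; the grasp point (between the pads) lies 19 mm behind it (bot.grasp_offset is the distance from the TCP to the grasp point, in m); z points along the fingers, y is the direction in which the jaws open and shut (so a half turn about z gives the same grasp; the last joint's range is limited). The gripper opens to 85 mm and grips with 20 to 120 N. Pads are 22 mm wide; open, the fingers measure 114 mm over their backs; the gripper's body (76 mm by 85 mm) begins 54 mm behind the grasp point. The pads swing forward as they close: fully open they stand 13 mm farther back than shut.
Start: joints at [-1.415, 0.477, 0.022, 1.555, -0.011, 1.109, -0.083], TCP at [0.176, 0.652, 0.231] pointing down, gripper open.
Joint ranges: [-2.96, 2.96], [-0.34, 2.1], [-1.41, 1.46], [0.24, 2.44], [-1.37, 4.51], [0.17, 1.92], [-2.96, 2.96]. Speed limits (rad/s): [2.39, 2.39, 3.14, 3.14, 3.14, 3.14, 3.14].

## Interface

Orientations are given as a unit quaternion [w, x, y, z].
In Python, from station import monitor, cams, bot, finder gives the robot as it stands.
- The arm moves only by the tool jog_arm, never from a script. Its argument "plan" is a list of rows, each an object of numbers: "x", "y", "z": the shift along the tool's x, y, z as a fraction of full scale; "wx", "wy", "wz": the turn, a rotation vector about the tool's x, y, z as a fraction of full scale. A call has 1 to 12 rows; each row is the pose to reach, as a shift and turn from the pose measured when the call began, along the tool's axes at that moment, turning the shorter way round; what a row does not reach only later rows make up. Full scale, the value 1, is 20 cm for a shift and 180 degrees for a turn. A row lasts 1/12 s, in which the tool goes at most 41.7 mm and 7.16 degrees, less where a joint would pass 70% of its speed; a pose out of reach is approached as far as the arm can. A call with a number of a shift or a turn outside -1 to 1 is refused whole. A call with a gripper value outside its range is refused whole. "hand" is the opening, from -1 (shut) to 1 (fully open), set as the call begins (left out, the last holds). The fingers move at their own pace and stop on an object; "grip_force" is the grip in N (left out, the last holds). Time passes only in rows, so rows that repeat a pose let the fingers close. It gives the time, the measured TCP pose, the force and the opening at its end, in the units of the state.
- monitor.get_obs(): the state, without advancing time (a new reading comes with each control period).
- cams.read_camera(name): name is "scene" or "top" or "wrist"; returns the picture (480x640x3 uint8, red, green, blue); there is no depth.
- cams.get_calibration(name): a dict with "fx", "fy", "cx", "cy" (pixels), "distortion" ([k1, k2, p1, p2, k3] as OpenCV has them; the pictures are not rectified), "extrinsics" (4x4, takes a point from world to camera coordinates). Camera axes: x right, y down, z forward; pixel columns grow to the right and rows downward; lengths in m; the calibration is good to about 2 mm. A picture is of the moment at which its call begins: read the wrist's pose just before it. get_calibration takes no time and is no camera call; for the wrist camera it gives the pose at the moment of the call.
- bot.hand_in(): hands the job in, once; it reports no verdict.
Trained networks look in the newest picture that a camera, given by its name, has taken for a name from the list of things; names that differ only in an ending like _2 or _b are one class to them, and where a whole thing is asked for, a point or a joint stands for the part that bears it (a point fixed in the world has none). Each returns a list of dicts, best first, with "confidence" (0 to 1); they miss things now and then, are a little off and sometimes report something else, mostly with a low value. They report only what shows in the picture. A call takes as long as a camera call. They do not tell look-alikes from the thing itself.
- finder.find_in(camera, target): "bbox" ([left, top, width, height] in pixels, round what is visible of it).
- finder.place_of(camera, target): "location" ([column, row] in pixels: a listed point, or the origin of a listed thing).
The state is a dict: "t": time; "q": joint angles; "joint_vel": joint speeds; "joint_torque": joint torques, N m; "eef_pos": TCP position; "tool_rot": TCP orientation; "contact_force": force on the tool from outside, world axes, zero at the start; "torque": the same for the moment, N m; "gripper_width": opening from 0.0 (shut) to 1.0 (fully open).
Only numpy, scipy, OpenCV 4.12 (cv2) and the standard library are available. Lean on these libraries where they do the work, as an engineer would, in place of code of your own. Each camera call takes 0.05 s, during which the arm holds its last target. There are 200 camera calls.

## Task

Swing the hinged lid of the aluminium specimen clamp down onto the sample that lies in it, then take the locking pin out of its grey block and push it down through the lid's hole into the hole of the lower half. The sample sits on a spring, so finish by pressing the pin down until the lid is fully shut and keep it so: the program ends with the fingers still holding the pin and pressing the clamp shut. Leave the sample in its seat, and leave the cup, the mouse and the slide box alone.

Things in the scene. Friction and masses are not known exactly. Their poses are not given: they have to be found in the camera images.
- jig: lower half of the clamp, bolted to the bench: aluminium block 160 (x) x 80 (y) x 44 (z) mm with 10 mm high side feet out to y = +-70 mm. Origin: centre of its underside, on the bench. z up, x from the hinge end to the pin end. Sample's seat: round 33 mm hole at x = -10 mm; pin hole: round 14 mm through hole at x = +40 mm, both at y = 0.
- pin_hole (a point): centre of the pin hole's mouth in the top face of the lower half, 44 mm above the bench; the hole is 14 mm wide and goes right through, with a 2 mm chamfer
- seat (a point): centre of the sample's seat at the level of the lower half's top face, 44 mm above the bench
- lid_hinge (a point): middle of the hinge line, 49 mm above the bench at x = -65 mm of the lower half; the hinge line runs along the lower half's y axis; the frame is turned as the lower half
- lid (a joint): lid angle in rad: 0 = fully shut, flat on the lower half; positive = opened upwards; starts at 0.9 to 1.35, stop at 1.6. The stiff hinge (0.2 N m friction) stays where it is left. From 0.09 rad down the lid presses the sample on its spring: let go, it comes to rest at 0.04 to 0.1 rad. Shutting it fully takes 8 to 10 N pressed down at its pin hole.
- lid_edge (a point): middle of the lid's free edge, on its outer (upper when shut) face. The lid: aluminium plate 10 mm thick, 70 mm wide, from 10 to 135 mm from the hinge line, which lies at mid-thickness. Its 14 mm pin hole, 105 mm from the hinge line, stands over the lower hole when shut (outer face then 54 mm above the bench) and is in line within 1 mm even at 0.09 rad.
- puck: the sample: dark brown disc, 30 mm across and 18 mm high, lying in the seat on a spring-loaded platen. Origin: centre of its underside. Its top stands 5 mm above the lower half's top face and is pushed down level with it when the lid is fully shut.
- pin: the locking pin, standing in its block: steel shaft 10 mm across, 46 mm long, end tapered; steel flange 28 mm across, 6 mm thick; upright black round grip 20 mm across, 40 mm high; 90 g. Origin: the shaft's lower end; z up along the pin; flange underside at z = 46 mm, grip from z = 52 to 92 mm. Fully home, the flange lies on the lid and the origin is 8 mm above the bench.
- rack: the pin's block, fixed to the bench: grey plastic 70 x 70 x 60 mm with a 14 mm hole down its middle; the pin's flange rests on its top. Origin: centre of its underside.
- cup: paper cup, 72 mm across the rim, 85 mm high, to be left alone. Origin: centre of its underside.
- mouse: black computer mouse, 100 x 58 x 26 mm, to be left alone. Origin: centre of its underside.
- slidebox: flat white box for slides, 50 x 85 x 26 mm, to be left alone. Origin: centre of its underside.
Not all that is in view belongs to the job. What is meant by the pin is not green or turquoise, and is the larger of those in its own colour.

How it is judged:
By the outcome, as a careful person would: the job done as asked, in the order asked, and still so for the second after the job is handed in, while the arm keeps its last pose, push and grip.
It also fails if it takes over 58 s, if anything falls off the work surface, if the arm or the gripper's body presses on something with over 40 N, if the wrist force passes 120 N, or if a joint passes its speed limit or range.

## Working session

There is one attempt and no reset: what is moved stays moved. The work goes in short steps, Python scripts to look and compute and a tool call to move; the robot and the scene stay as the last step left them, time stands still between calls to the robot, and variables do not carry over. Pictures are saved under pics/ and viewed, about 8 in all and at most 12, crops included, and the job is handed in when it is done.

Besides the shell and the picture viewer there is one more tool, called after "Emit:" as a command line: name --argument value ..., lists and objects as JSON in quotes. jog_arm: Moves the arm, as the interface text tells. Shift numbers are shares of 20 cm and turn numbers shares of 180 degrees, none past 1 either way. Its arguments: {"type":"object","properties":{"plan":{"type":"array","items":{"type":"object","properties":{"x":{"type":"number","minimum":-1,"maximum":1},"y":{"type":"number","minimum":-1,"maximum":1},"z":{"type":"number","minimum":-1,"maximum":1},"wx":{"type":"number","minimum":-1,"maximum":1},"wy":{"type":"number","minimum":-1,"maximum":1},"wz":{"type":"number","minimum":-1,"maximum":1}}}},"hand":{"type":"number"},"grip_force":{"type":"number"}},"required":["plan"]}

```bash
mkdir -p pics; ls; python3 - <<'E'
from station import monitor, cams, bot, finder
import cv2
o=monitor.get_obs();print(o['t'],o['eef_pos'],o['tool_rot'],bot.grasp_offset)
for c in ['scene','top']:
    im=cams.read_camera(c);cv2.imwrite(f'pics/{c}0.png',im[:,:,::-1])
    k=cams.get_calibration(c);print(c,k['fx'],k['distortion'],k['extrinsics'])
    for t in ['pin_hole','seat','lid_hinge','lid_edge','pin','rack','jig','cup','mouse','slidebox']:
        print(c,t,[([round(x) for x in d['location']],round(d['confidence'],2)) for d in finder.place_of(c,t)])
print(monitor.get_obs()['t'])
E
```

```text
pics
0.0 [0.17586812 0.65106171 0.23032233] [-5.61826749e-05  1.31506361e-01  9.91314897e-01 -9.21233147e-04] 0.0187
scene 448.65434769090615 [-0.00013944  0.          0.          0.          0.        ] [[ 0.31708666  0.94837236  0.00677646 -0.21423094]
 [ 0.6964053  -0.22797968 -0.68047404 -0.37896773]
 [-0.64379788  0.2204884  -0.73274085  1.11354389]
 [ 0.          0.          0.          1.        ]]
scene pin_hole [([175, 281], 0.92)]
scene seat [([165, 261], 0.77), ([175, 282], 0.69), ([364, 374], 0.36)]
scene lid_hinge [([150, 240], 0.67)]
scene lid_edge []
scene pin [([456, 216], 0.95), ([448, 275], 0.82), ([363, 247], 0.56)]
scene rack [([410, 241], 0.83)]
scene jig [([176, 284], 0.77)]
scene cup [([317, 282], 0.65)]
scene mouse [([284, 222], 0.85)]
scene slidebox [([365, 374], 0.68)]
top 452.4867651164657 [-0.01375241  0.          0.          0.          0.        ] [[-0.02662097 -0.99925417  0.02797207  0.03981198]
 [-0.99155239  0.02284165 -0.12767977  0.62501419]
 [ 0.12694561 -0.03113473 -0.99142092  0.72036297]
 [ 0.          0.          0.          1.        ]]
top pin_hole []
top seat [([467, 284], 0.98)]
top lid_hinge [([478, 317], 0.78)]
top lid_edge [([493, 270], 0.94)]
top pin [([226, 264], 0.84), ([170, 289], 0.83), ([279, 262], 0.67), ([218, 216], 0.48)]
top rack [([226, 268], 0.91)]
top jig [([458, 277], 0.73), ([466, 286], 0.22)]
top cup [([335, 246], 0.96)]
top mouse []
top slidebox [([326, 152], 0.84)]
1.1
```

View pics/scene0.png

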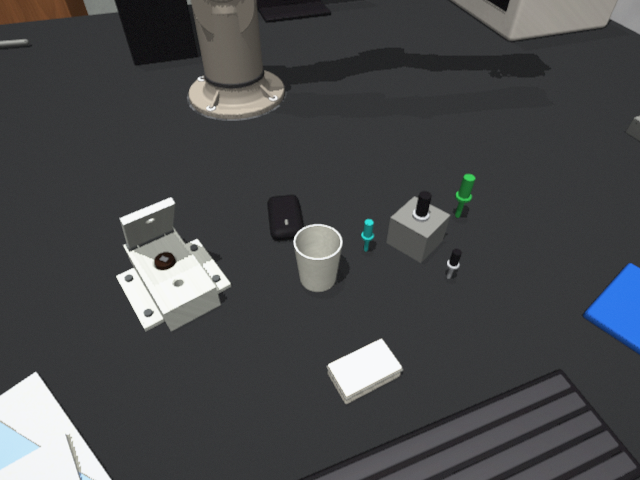

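View pics/top0.png

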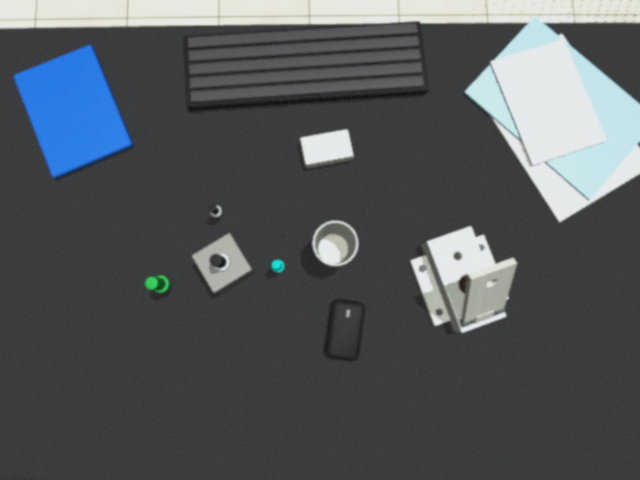

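The scene picture shows these candidates for the pin: the black grip in the grey block at scene (423,205), a small black one at (454,262), a green one at (466,190) and a turquoise one at (368,235). I choose the black one in the block. The clamp is at scene (175,275) / top (467,284), lid open. I'll check the choice in one close crop and fit the poses.

```bash
cat > h.py <<'E'
from station import monitor, cams, bot, finder
import numpy as np, cv2
from scipy.spatial.transform import Rotation as R
from scipy.optimize import least_squares
def proj(k,P):
    E=np.array(k['extrinsics']);K=np.array([[k['fx'],0,k['cx']],[0,k['fy'],k['cy']],[0,0,1]])
    return cv2.projectPoints(np.atleast_2d(np.float64(P)),cv2.Rodrigues(E[:3,:3])[0],E[:3,3],K,np.array(k['distortion']))[0][:,0]
def onz(k,uv,z):
    E=np.array(k['extrinsics']);K=np.array([[k['fx'],0,k['cx']],[0,k['fy'],k['cy']],[0,0,1]])
    p=cv2.undistortPoints(np.array([[uv]],float),K,np.array(k['distortion']))[0,0]
    d=E[:3,:3].T@np.array([*p,1]);c=-E[:3,:3].T@E[:3,3]
    return c+d*(z-c[2])/d[2]
def rot(o): w,x,y,z=o['tool_rot'];return R.from_quat([x,y,z,w])
def jw(v,p):  # jig local->world; v=x,y,yaw
    c,s=np.cos(v[2]),np.sin(v[2]);return np.array([v[0]+c*p[0]-s*p[1],v[1]+s*p[0]+c*p[1],p[2]])
def lidp(v,th,r,h=0,y=0): # r along lid from hinge, h outward normal
    return jw(v,[-.065+r*np.cos(th)-h*np.sin(th),y,.049+r*np.sin(th)+h*np.cos(th)])
def row(p,q=None):
    """row numbers for target TCP pos p, Rotation q (world)"""
    o=monitor.get_obs();r0=rot(o);t=r0.inv().apply(np.array(p)-o['eef_pos'])/.2
    w=(r0.inv()*q).as_rotvec()/np.pi if q is not None else np.zeros(3)
    return np.round(t,4),np.round(w,4)
E
python3 - <<'E'
from h import *
ks,kt=cams.get_calibration('scene'),cams.get_calibration('top')
S=np.array
ob=[(ks,(.04,0,.044),(175,282)),(ks,(-.01,0,.049),(165,260)),(kt,(.04,0,.044),(458,256)),(kt,(-.01,0,.044),(467,284))]
hg=[(ks,(150,240)),(kt,(478,317))]
ld=[(kt,(493,270),.135,.005),(ks,(150,220),.105,-.005)]
def f(v):
    r=[proj(k,jw(v,p))[0]-u for k,p,u in ob]
    r+=[proj(k,jw(v,(-.065,0,.049)))[0]-u for k,u in hg]
    r+=[proj(k,lidp(v,v[3],a,h))[0]-u for k,u,a,h in ld]
    return np.ravel(r)
p0=onz(kt,(458,256),.044);p1=onz(kt,(467,284),.044);d=p0-p1
print(p0,p1,onz(ks,(175,282),.044),onz(ks,(165,260),.049))
s=least_squares(f,[*(p1[:2]),np.arctan2(d[1],d[0]),1.1],loss='soft_l1')
print(s.x,np.degrees(s.x[2]),f(s.x).reshape(-1,2).round(1))
# pin/rack
for k,n in((ks,(423,197)),(kt,(219,260))): print('grip',onz(k,n,.1))
print('rack top',onz(ks,(421,214),.063),onz(kt,(222,263),.063),onz(ks,(410,241),0),onz(kt,(226,268),0))
for n,u,z in(('cup',(335,246),0),('slide',(326,152),0),('mouse',(345,330),.02),('small',(216,211),.03),('green',(170,289),0),('turq',(279,262),0)): print(n,onz(kt,u,z))
o=monitor.get_obs();print(rot(o).as_matrix().round(3))
im=cv2.imread('pics/scene0.png')[150:300,340:500];cv2.imwrite('pics/c1.png',cv2.resize(im,None,fx=4,fy=4))
im=cv2.imread('pics/top0.png')[210:340,390:540];cv2.imwrite('pics/c2.png',cv2.resize(im,None,fx=4,fy=4))
E
```

```text
[ 0.59733649 -0.19952351  0.044     ] [ 0.55014508 -0.21167927  0.044     ] [ 0.59662564 -0.20070407  0.044     ] [ 0.55352458 -0.20985864  0.049     ]
[ 0.55956923 -0.20935853  0.25569609  0.98613886] 14.650306841312048 [[ 1.1  0.6]
 [-1.6 -1.4]
 [-0.2 -0.5]
 [ 0.1  0.1]
 [ 1.4 -3.4]
 [ 0.6 -0.7]
 [-0.2  0.5]
 [-0.6  0.8]]
grip [0.59466027 0.19110991 0.1       ]
grip [0.59492703 0.18778081 0.1       ]
rack top [0.59481486 0.19443806 0.063     ] [0.593471   0.19043406 0.063     ] [0.59266539 0.18617517 0.        ] [0.59008782 0.19577125 0.        ]
cup [0.62432483 0.00424802 0.        ]
slide [7.96518248e-01 1.54908116e-02 1.11022302e-16]
mouse [ 0.47910778 -0.00728686  0.02      ]
small [0.68556165 0.20725492 0.03      ]
green [0.55602054 0.29226851 0.        ]
turq [0.59836732 0.10333244 0.        ]
[[-0.965  0.261 -0.   ]
 [ 0.261  0.965  0.   ]
 [ 0.     0.    -1.   ]]
```

View pics/c1.png

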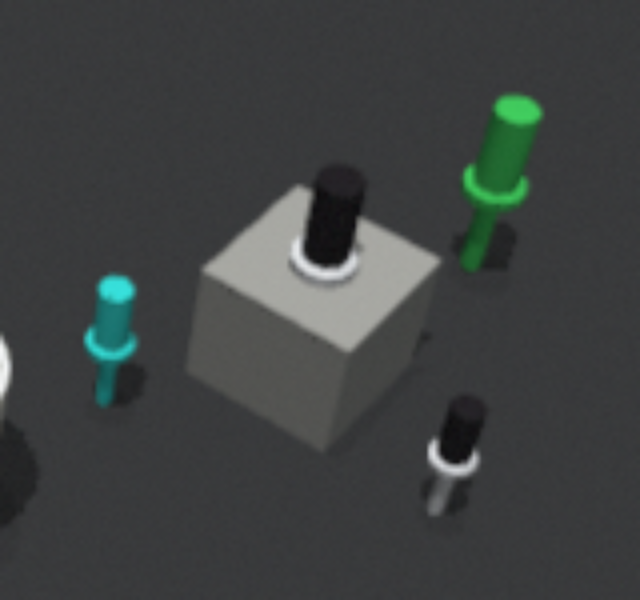

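The close crop confirms it: the black-gripped pin in the grey block (crop (330,215)) is clearly larger than the free black one (crop (465,430)). The pin stands at about (0.594, 0.191). The clamp is at (0.560, -0.209), yaw 14.65°, lid at about 0.99 rad. I'll go to the lid now.

Emit:
jog_arm --plan '[{"x":-0.8,"y":-0.9,"wz":-0.1655},{"x":-0.8,"y":-0.9,"wz":-0.1655},{"x":-0.8,"y":-0.9,"wz":-0.1655},{"x":-0.8,"y":-0.9,"wz":-0.1655},{"x":-0.8,"y":-0.9,"wz":-0.1655},{"x":-0.8,"y":-0.9,"wz":-0.1655},{"x":-0.8,"y":-0.9,"wz":-0.1655}]' --hand -1 --grip_force 40

```text
invalid input at $.plan[0]: expected keys x, y, z, wx, wy, wz
```

```bash
cat >> h.py <<'E'
V=[.5596,-.2094,.2557]
def lidtip(th,r,c=.011): # TCP for a closed vertical finger touching the outer face
    return lidp(V,th,r,.005+c*np.sin(th))
E
python3 - <<'E'
from h import *
o=monitor.get_obs();print(o['t'],o['eef_pos'],rot(o).as_matrix().round(3),o['gripper_width'])
p=lidtip(1.2,.112);print('pre',p); p[2]+=.03
print(row([.5,.1,.25])[0],row([.55,0,.25])[0],row(p)[0])
for t,r in((1.2,.112),(1.0,.112),(.5,.118),(.08,.122)): print(t,lidtip(t,r).round(4))
E
```

```text
1.1 [0.17601271 0.6516759  0.23130872] [[-0.965  0.261 -0.   ]
 [ 0.261  0.965  0.   ]
 [ 0.     0.    -1.   ]] 1.0004855026729842
pre [ 0.52222426 -0.21917086  0.15891521]
[-2.2834 -2.2403 -0.0937] [-2.6552 -2.6578 -0.0937] [-2.807  -3.7519  0.2116]
1.2 [ 0.5222 -0.2192  0.1589]
1.0 [ 0.5437 -0.2136  0.1509]
0.5 [ 0.5921 -0.2009  0.1146]
0.08 [ 0.6139 -0.1952  0.0646]
```

Emit:
jog_arm --plan '[{"x":-0.8,"y":-0.9,"z":0,"wx":0,"wy":0,"wz":-0.1655},{"x":-0.8,"y":-0.9,"z":0,"wx":0,"wy":0,"wz":-0.1655},{"x":-0.8,"y":-0.9,"z":0,"wx":0,"wy":0,"wz":-0.1655},{"x":-0.8,"y":-0.9,"z":0,"wx":0,"wy":0,"wz":-0.1655},{"x":-0.8,"y":-0.9,"z":0,"wx":0,"wy":0,"wz":-0.1655},{"x":-0.8,"y":-0.9,"z":0,"wx":0,"wy":0,"wz":-0.1655},{"x":-0.8,"y":-0.9,"z":0,"wx":0,"wy":0,"wz":-0.1655}]' --hand -1 --grip_force 40

```text
t: 1.68
eef_pos: [0.288, 0.4293, 0.2314]
tool_rot: [0.001, -0.123, 0.992, -0.002]
contact_force: [-0.2, 0.7, -0.1]
gripper_width: 0.01
```

```bash
python3 - <<'E'
from h import *
o=monitor.get_obs();print(o['t'],o['eef_pos'],rot(o).as_matrix().round(3),o['gripper_width'])
p=lidtip(1.2,.112); p[2]+=.03
print(row([.5,.1,.25])[0],row(p)[0])
E
```

```text
1.6833 [0.28800621 0.42929303 0.2313693 ] [[-0.97  -0.244  0.002]
 [-0.244  0.97  -0.003]
 [-0.001 -0.004 -1.   ]] 0.009532461961529144
[-0.6257 -1.8558 -0.0861] [-0.3434 -3.4294  0.2248]
```

Emit:
jog_arm --plan '[{"x":-0.6,"y":-1,"z":0,"wx":0,"wy":0,"wz":0},{"x":-0.6,"y":-1,"z":0,"wx":0,"wy":0,"wz":0},{"x":-0.6,"y":-1,"z":0,"wx":0,"wy":0,"wz":0},{"x":-0.6,"y":-1,"z":0,"wx":0,"wy":0,"wz":0},{"x":-0.6,"y":-1,"z":0,"wx":0,"wy":0,"wz":0},{"x":-0.6,"y":-1,"z":0,"wx":0,"wy":0,"wz":0}]'

```text
t: 2.18
eef_pos: [0.4554, 0.262, 0.2326]
tool_rot: [0.001, -0.122, 0.993, -0.002]
contact_force: [0.9, 0.2, -0.2]
gripper_width: 0.002
```

Emit:
jog_arm --plan '[{"x":0,"y":-1,"z":0,"wx":0,"wy":0,"wz":0},{"x":0,"y":-1,"z":0,"wx":0,"wy":0,"wz":0},{"x":0,"y":-1,"z":0,"wx":0,"wy":0,"wz":0},{"x":0,"y":-1,"z":0,"wx":0,"wy":0,"wz":0},{"x":0,"y":-1,"z":0,"wx":0,"wy":0,"wz":0},{"x":0,"y":-1,"z":0,"wx":0,"wy":0,"wz":0}]'

```text
t: 2.68
eef_pos: [0.5054, 0.0596, 0.234]
tool_rot: [0.002, -0.116, 0.993, -0.003]
contact_force: [0.5, -0.1, 0.5]
gripper_width: -0.004
```

Emit:
jog_arm --plan '[{"x":0,"y":-1,"z":0,"wx":0,"wy":0,"wz":0},{"x":0,"y":-1,"z":0,"wx":0,"wy":0,"wz":0},{"x":0,"y":-1,"z":0,"wx":0,"wy":0,"wz":0},{"x":0,"y":-1,"z":0,"wx":0,"wy":0,"wz":0},{"x":0,"y":-1,"z":0,"wx":0,"wy":0,"wz":0},{"x":0,"y":-1,"z":0,"wx":0,"wy":0,"wz":0}]'

```text
t: 3.18
eef_pos: [0.5522, -0.1445, 0.2363]
tool_rot: [0.003, -0.111, 0.994, -0.006]
contact_force: [-0.7, -1.4, 0.9]
gripper_width: 0.005
```

```bash
python3 - <<'E'
from h import *
o=monitor.get_obs();print(o['t'],o['eef_pos'],rot(o).as_matrix().round(3))
x=np.array([-.967,-.253,0])
q=R.from_matrix(np.c_[x,[-.253,.967,0],[0,0,-1]])
p=lidtip(1.2,.112); p[2]+=.03
print(row(p,q))
E
```

```text
3.1833 [ 0.55216874 -0.14452573  0.23631409] [[-0.975 -0.22   0.007]
 [-0.221  0.975 -0.012]
 [-0.004 -0.013 -1.   ]]
(array([ 0.2293, -0.3279,  0.2404]), array([-0.0041,  0.0012, -0.0107]))
```

Emit:
jog_arm --plan '[{"x":0.23,"y":-0.33,"z":0.1,"wx":-0.004,"wy":0.001,"wz":-0.0107},{"x":0.23,"y":-0.33,"z":0.2,"wx":-0.004,"wy":0.001,"wz":-0.0107},{"x":0.23,"y":-0.33,"z":0.24,"wx":-0.004,"wy":0.001,"wz":-0.0107},{"x":0.23,"y":-0.33,"z":0.24,"wx":-0.004,"wy":0.001,"wz":-0.0107},{"x":0.23,"y":-0.33,"z":0.24,"wx":-0.004,"wy":0.001,"wz":-0.0107}]'

```text
t: 3.6
eef_pos: [0.5217, -0.2194, 0.1884]
tool_rot: [-0.001, -0.127, 0.992, 0.0]
contact_force: [0.2, -0.2, -0.7]
gripper_width: 0.005
```

```bash
python3 - <<'E'
from h import *
o=monitor.get_obs();print(o['t'],o['eef_pos'],rot(o).as_matrix().round(3),o['contact_force'])
im=cams.read_camera('scene');cv2.imwrite('pics/s2.png',cv2.resize(im[120:360,60:320,::-1],None,fx=2.3,fy=2.3))
x=np.array([-.967,-.253,0]);q=R.from_matrix(np.c_[x,[-.253,.967,0],[0,0,-1]])
for t,r in((1.1,.112),(.95,.113),(.8,.114),(.65,.116),(.5,.118),(.35,.12),(.2,.122),(.12,.122),(.07,.122)): print(t,*row(lidtip(t,r),q))
E
```

```text
3.6 [ 0.52174482 -0.21939238  0.1884139 ] [[-0.968 -0.252 -0.001]
 [-0.252  0.968  0.   ]
 [ 0.001  0.001 -1.   ]] [ 0.21528043 -0.20593587 -0.72411441]
1.1 [-0.0515 -0.0031  0.1684] [0.     0.0003 0.0003]
0.95 [-0.1353 -0.0032  0.201 ] [0.     0.0003 0.0003]
0.8 [-0.2143 -0.0033  0.2474] [0.     0.0003 0.0003]
0.65 [-0.2898 -0.0034  0.3038] [0.     0.0003 0.0003]
0.5 [-0.3564 -0.0035  0.3734] [0.     0.0003 0.0003]
0.35 [-0.4118 -0.0035  0.4544] [0.     0.0003 0.0003]
0.2 [-0.4538 -0.0036  0.545 ] [0.     0.0003 0.0003]
0.12 [-0.4649 -0.0036  0.597 ] [0.     0.0003 0.0003]
0.07 [-0.4695 -0.0036  0.63  ] [0.     0.0003 0.0003]
```

View pics/s2.png

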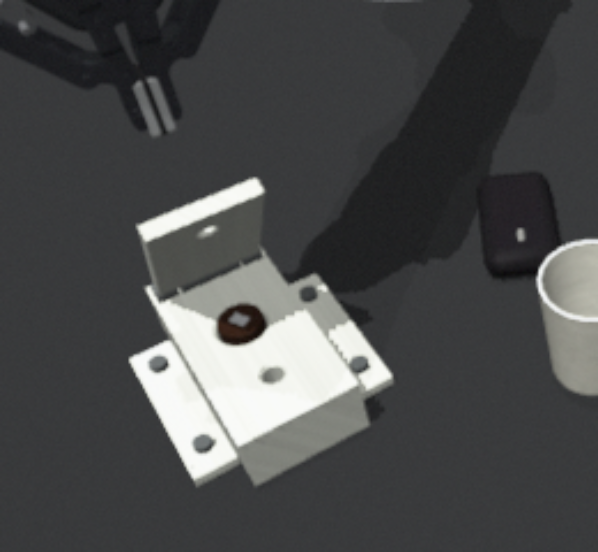

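The picture shows the closed fingertips at (160,133), behind and above the lid's outer face (lid edge around (205,205)), with the sample in its seat at (241,323). I'll swing the lid down along the arc.

Emit:
jog_arm --plan '[{"x":-0.05,"y":-0.003,"z":0.11,"wx":0,"wy":0,"wz":0},{"x":-0.052,"y":-0.003,"z":0.168,"wx":0,"wy":0,"wz":0},{"x":-0.095,"y":-0.003,"z":0.184,"wx":0,"wy":0,"wz":0},{"x":-0.135,"y":-0.003,"z":0.201,"wx":0,"wy":0,"wz":0},{"x":-0.175,"y":-0.003,"z":0.223,"wx":0,"wy":0,"wz":0},{"x":-0.214,"y":-0.003,"z":0.247,"wx":0,"wy":0,"wz":0},{"x":-0.252,"y":-0.003,"z":0.275,"wx":0,"wy":0,"wz":0},{"x":-0.29,"y":-0.003,"z":0.304,"wx":0,"wy":0,"wz":0}]'

```text
t: 4.32
eef_pos: [0.5803, -0.204, 0.1283]
tool_rot: [0.001, -0.128, 0.992, -0.0]
contact_force: [-0.2, -0.5, 1.4]
gripper_width: 0.002
```

```bash
python3 - <<'E'
from h import *
o=monitor.get_obs();print(o['t'],o['eef_pos'],o['contact_force'])
x=np.array([-.967,-.253,0]);q=R.from_matrix(np.c_[x,[-.253,.967,0],[0,0,-1]])
for t,r in((.5,.118),(.35,.12),(.2,.122),(.12,.122),(.09,.122),(.06,.122)): print(t,*row(lidtip(t,r),q))
E
```

```text
4.3167 [ 0.58033543 -0.20396551  0.12829699] [-0.23382735 -0.48939152  1.41777329]
0.5 [-0.0609 -0.0001  0.0686] [-0.0001  0.0005  0.0003]
0.35 [-0.1162 -0.0002  0.1497] [-0.0001  0.0005  0.0003]
0.2 [-1.582e-01 -2.000e-04  2.403e-01] [-0.0001  0.0005  0.0003]
0.12 [-1.692e-01 -2.000e-04  2.924e-01] [-0.0001  0.0005  0.0003]
0.09 [-1.722e-01 -2.000e-04  3.121e-01] [-0.0001  0.0005  0.0003]
0.06 [-1.745e-01 -2.000e-04  3.319e-01] [-0.0001  0.0005  0.0003]
```

Contact is light (1.4 N), as the hinge friction would give. I'll continue down to about 0.08 rad.

Emit:
jog_arm --plan '[{"x":-0.031,"y":0,"z":0.034,"wx":0,"wy":0,"wz":0},{"x":-0.061,"y":0,"z":0.069,"wx":0,"wy":0,"wz":0},{"x":-0.09,"y":0,"z":0.11,"wx":0,"wy":0,"wz":0},{"x":-0.116,"y":0,"z":0.15,"wx":0,"wy":0,"wz":0},{"x":-0.14,"y":0,"z":0.195,"wx":0,"wy":0,"wz":0},{"x":-0.158,"y":0,"z":0.24,"wx":0,"wy":0,"wz":0},{"x":-0.164,"y":0,"z":0.268,"wx":0,"wy":0,"wz":0},{"x":-0.169,"y":0,"z":0.292,"wx":0,"wy":0,"wz":0},{"x":-0.172,"y":0,"z":0.308,"wx":0,"wy":0,"wz":0},{"x":-0.173,"y":0,"z":0.318,"wx":0,"wy":0,"wz":0},{"x":-0.173,"y":0,"z":0.318,"wx":0,"wy":0,"wz":0}]'

```text
t: 5.23
eef_pos: [0.6138, -0.1951, 0.0646]
tool_rot: [0.001, -0.128, 0.992, 0.0]
contact_force: [0.0, 0.6, -0.9]
gripper_width: 0.002
```

Emit:
jog_arm --plan '[{"x":0,"y":0,"z":0.01,"wx":0,"wy":0,"wz":0},{"x":0,"y":0,"z":0.02,"wx":0,"wy":0,"wz":0},{"x":0,"y":0,"z":0.03,"wx":0,"wy":0,"wz":0},{"x":0,"y":0,"z":0.03,"wx":0,"wy":0,"wz":0}]'

```text
t: 5.57
eef_pos: [0.6144, -0.1952, 0.0588]
tool_rot: [0.001, -0.128, 0.992, -0.0]
contact_force: [1.5, -0.1, 1.9]
gripper_width: -0.004
```

```bash
python3 - <<'E'
from h import *
o=monitor.get_obs();print(o['t'],o['eef_pos'],o['contact_force'])
for c,n in (('scene',(100,180,200,160)),('top',(400,210,150,130))):
    im=cams.read_camera(c);x,y,w,h=n;cv2.imwrite(f'pics/{c}3.png',cv2.resize(im[y:y+h,x:x+w,::-1],None,fx=3,fy=3))
E
```

```text
5.5667 [ 0.61442837 -0.19523066  0.05878216] [ 1.45352975 -0.13673315  1.8816325 ]
```

View pics/scene3.png

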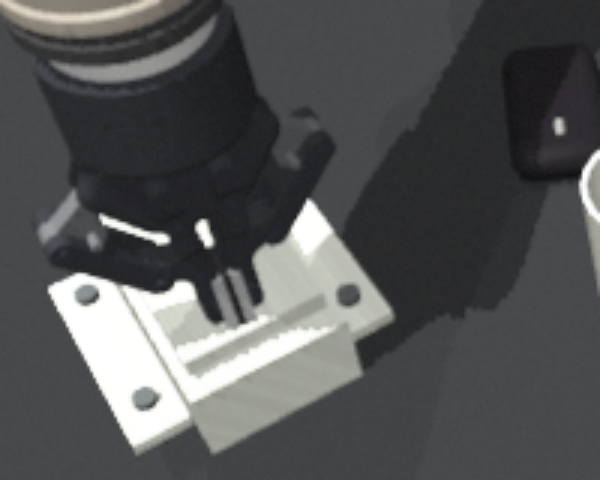

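The lid is down, with the fingertips resting on it at (235,325). I'll retreat upwards and go to the pin.

Emit:
jog_arm --plan '[{"x":0,"y":0,"z":-0.2,"wx":0,"wy":0,"wz":0},{"x":0,"y":0,"z":-0.4,"wx":0,"wy":0,"wz":0},{"x":0,"y":0.1,"z":-0.6,"wx":0,"wy":0,"wz":0},{"x":-0.1,"y":0.3,"z":-0.75,"wx":0,"wy":0,"wz":0},{"x":-0.2,"y":0.5,"z":-0.75,"wx":0,"wy":0,"wz":0},{"x":-0.2,"y":0.7,"z":-0.75,"wx":0,"wy":0,"wz":0},{"x":-0.2,"y":1,"z":-0.75,"wx":0,"wy":0,"wz":0},{"x":-0.2,"y":1,"z":-0.75,"wx":0,"wy":0,"wz":0}]' --hand 0

```text
t: 6.33
eef_pos: [0.6007, 0.0123, 0.2086]
tool_rot: [0.001, -0.129, 0.992, 0.0]
contact_force: [1.1, -0.3, -0.8]
gripper_width: 0.502
```

Emit:
jog_arm --plan '[{"x":-0.2,"y":0.55,"z":0,"wx":0,"wy":0,"wz":0},{"x":-0.2,"y":0.55,"z":0,"wx":0,"wy":0,"wz":0},{"x":-0.2,"y":0.55,"z":0,"wx":0,"wy":0,"wz":0},{"x":-0.2,"y":0.55,"z":0,"wx":0,"wy":0,"wz":0},{"x":-0.2,"y":0.55,"z":0,"wx":0,"wy":0,"wz":0}]'

```text
t: 6.75
eef_pos: [0.6103, 0.1322, 0.2079]
tool_rot: [0.0, -0.132, 0.991, 0.001]
contact_force: [0.1, -1.0, -0.5]
gripper_width: 0.5
```

```bash
python3 - <<'E'
from h import *
o=monitor.get_obs();print(o['t'],o['eef_pos'],o['contact_force'],o['gripper_width'])
im=cams.read_camera('wrist');k=cams.get_calibration('wrist');cv2.imwrite('pics/w4.png',im[:,:,::-1])
for t in('pin','rack'): print(t,[(d['location'],round(d['confidence'],2)) for d in finder.place_of('wrist',t)],[(d['bbox'],round(d['confidence'],2)) for d in finder.find_in('wrist',t)])
print(proj(k,[[.594,.191,.106],[.594,.191,.06],[.594,.191,.014]]))
im=cams.read_camera('top');kt=cams.get_calibration('top');cv2.imwrite('pics/t4.png',cv2.resize(im[220:340,400:540,::-1],None,fx=4,fy=4))
ht=lidp(V,.06,.105,.005);print('lid hole',ht,proj(kt,[ht,jw(V,(.04,0,.044))]))
E
```

```text
6.75 [0.61026049 0.13215753 0.20794167] [ 0.10915163 -1.0205723  -0.46810926] 0.500225242776886
pin [([308.2, 177.0], 0.9), ([387.0, 295.8], 0.8), ([194.2, 5.7], 0.69), ([518.3, 220.5], 0.59), ([389.6, 206.9], 0.58)] [([394.0, 296.5, 54.1, 22.4], 0.79), ([382.8, 206.1, 40.4, 45.5], 0.77), ([513.6, 216.5, 59.6, 78.5], 0.77), ([307.7, 152.4, 78.9, 27.4], 0.65), ([0.6, 0.0, 38.1, 136.2], 0.33)]
rack [([388.5, 205.7], 0.87)] [([341.0, 163.2, 109.0, 105.7], 0.77)]
[[412.00696377 238.02398289]
 [398.48421067 220.2759949 ]
 [388.41700263 207.04834589]]
lid hole [ 0.59782659 -0.19940671  0.06028722] [[461.08768513 254.73075799]
 [457.82200656 255.43267109]]
```

View pics/w4.png

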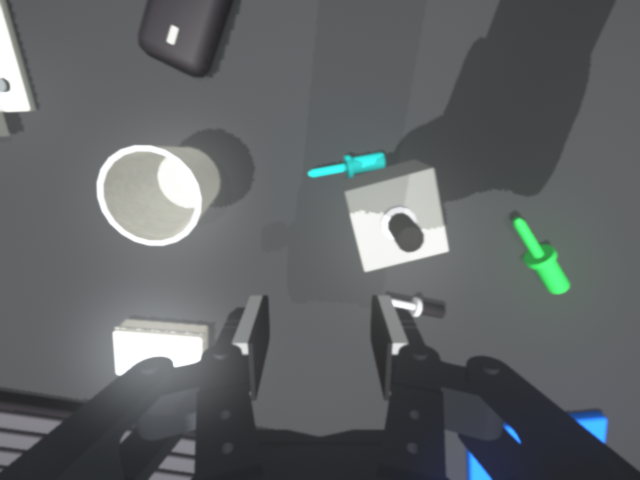

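View pics/t4.png

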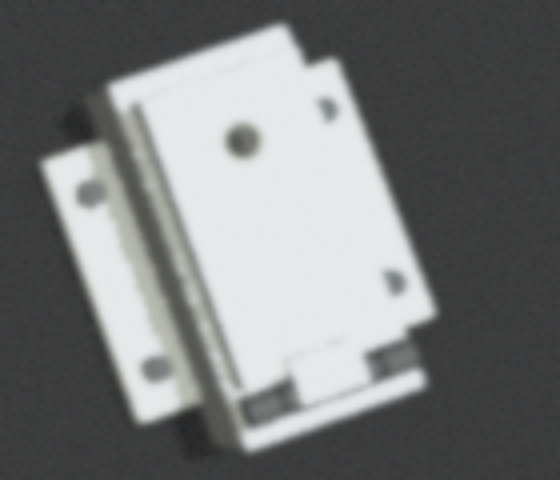

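The wrist picture shows the pin's grip top at (409,237) in the block, where the model puts it within 2-3 px. The top crop shows the lid nearly shut, with its hole at (460.5,255); the model says (461,255). I'll move over the pin.

```bash
python3 - <<'E'
from h import *
k=cams.get_calibration('wrist');print(onz(k,(409,237.5),.106),onz(k,(400,222),.066))
x=np.array([-.967,-.253,0]);q=R.from_matrix(np.c_[x,[-.253,.967,0],[0,0,-1]])
print(row([.594,.1905,.130],q))
E
```

```text
[0.59532673 0.18692481 0.106     ] [0.59496623 0.1889211  0.066     ]
(array([0.0027, 0.3292, 0.3937]), array([0.0001, 0.0004, 0.0003]))
```

Emit:
jog_arm --plan '[{"x":0,"y":0.16,"z":0.1,"wx":0,"wy":0,"wz":0},{"x":0,"y":0.322,"z":0.2,"wx":0,"wy":0,"wz":0},{"x":0,"y":0.322,"z":0.39,"wx":0,"wy":0,"wz":0},{"x":0,"y":0.322,"z":0.39,"wx":0,"wy":0,"wz":0},{"x":0,"y":0.322,"z":0.39,"wx":0,"wy":0,"wz":0}]'

```text
t: 7.47
eef_pos: [0.5937, 0.1879, 0.1294]
tool_rot: [-0.001, -0.128, 0.992, -0.001]
contact_force: [0.4, -0.3, 0.5]
gripper_width: 0.499
```

```bash
python3 - <<'E'
from h import *
o=monitor.get_obs();print(o['t'],o['eef_pos'],o['gripper_width'])
im=cams.read_camera('wrist');k=cams.get_calibration('wrist');cv2.imwrite('pics/w5.png',im[:,:,::-1])
for t in('pin',): print(t,[(np.round(d['location']),round(d['confidence'],2)) for d in finder.place_of('wrist',t)],[(np.round(d['bbox']),round(d['confidence'],2)) for d in finder.find_in('wrist',t)])
print(proj(k,[[.595,.189,.106],[.595,.189,.066],[.595,.189,.014]]))
print(row([.595,.189,.071]))
E
```

```text
7.4667 [0.59373642 0.18789895 0.1294184 ] 0.4990197776687031
pin [(array([224., 194.]), 0.94), (array([333., 347.]), 0.75), (array([491., 248.]), 0.73), (array([330., 234.]), 0.62)] [(array([484., 247.,  77.,  96.]), 0.79), (array([307., 238.,  46.,  70.]), 0.69), (array([221., 166., 100.,  34.]), 0.66), (array([331., 342.,  46.,  27.]), 0.64)]
[[320.54529858 286.29011465]
 [320.4190106  257.01936782]
 [320.30811587 231.27336967]]
(array([0.0088, 0.0078, 0.3099]), array([0., 0., 0.]))
```

View pics/w5.png

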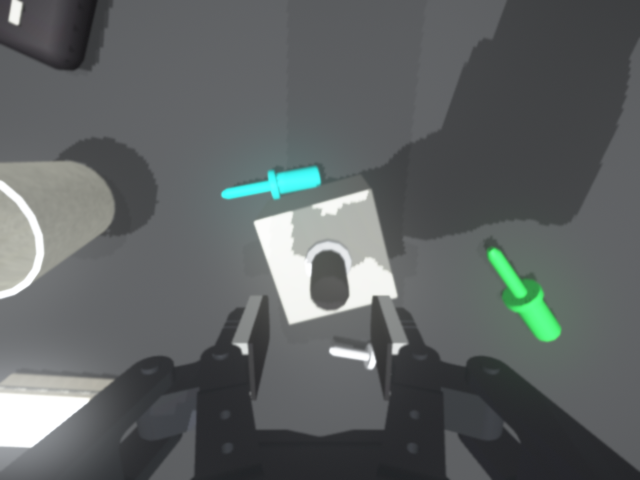

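The grip top is at (329,289), about 4 mm right of the fingers' centre line (320). I'll correct for that, go down and grip.

Emit:
jog_arm --plan '[{"x":0,"y":0.03,"z":0,"wx":0,"wy":0,"wz":0},{"x":0,"y":0.03,"z":0.1,"wx":0,"wy":0,"wz":0},{"x":0,"y":0.03,"z":0.2,"wx":0,"wy":0,"wz":0},{"x":0,"y":0.03,"z":0.27,"wx":0,"wy":0,"wz":0},{"x":0,"y":0.03,"z":0.292,"wx":0,"wy":0,"wz":0},{"x":0,"y":0.03,"z":0.292,"wx":0,"wy":0,"wz":0}]'

```text
t: 8.12
eef_pos: [0.5956, 0.1935, 0.0747]
tool_rot: [0.002, -0.126, 0.992, 0.0]
contact_force: [-0.4, -0.4, 0.1]
gripper_width: 0.502
```

Emit:
jog_arm --plan '[{"x":0,"y":0,"z":0,"wx":0,"wy":0,"wz":0},{"x":0,"y":0,"z":0,"wx":0,"wy":0,"wz":0},{"x":0,"y":0,"z":0,"wx":0,"wy":0,"wz":0},{"x":0,"y":0,"z":0,"wx":0,"wy":0,"wz":0},{"x":0,"y":0,"z":0,"wx":0,"wy":0,"wz":0},{"x":0,"y":0,"z":0,"wx":0,"wy":0,"wz":0}]' --hand -1 --grip_force 80

```text
t: 8.62
eef_pos: [0.597, 0.1938, 0.0766]
tool_rot: [0.004, -0.126, 0.992, 0.001]
contact_force: [-0.1, 0.1, 6.8]
gripper_width: 0.21
```

Emit:
jog_arm --plan '[{"x":0,"y":0,"z":-0.1,"wx":0,"wy":0,"wz":0},{"x":0,"y":0,"z":-0.2,"wx":0,"wy":0,"wz":0},{"x":0,"y":0,"z":-0.35,"wx":0,"wy":0,"wz":0},{"x":0,"y":0,"z":-0.5,"wx":0,"wy":0,"wz":0},{"x":0,"y":0,"z":-0.65,"wx":0,"wy":0,"wz":0},{"x":0,"y":0,"z":-0.65,"wx":0,"wy":0,"wz":0},{"x":0,"y":0,"z":-0.65,"wx":0,"wy":0,"wz":0}]'

```text
t: 9.2
eef_pos: [0.5972, 0.1939, 0.209]
tool_rot: [0.006, -0.126, 0.992, 0.001]
contact_force: [0.5, 0.2, -1.8]
gripper_width: 0.205
```

```bash
python3 - <<'E'
from h import *
o=monitor.get_obs();print(o['t'],o['eef_pos'],rot(o).as_matrix().round(3),o['gripper_width'],o['contact_force'],o['q'])
P=o['eef_pos']+rot(o).apply([[0,0,.062],[0,0,.010],[0,0,.016]])
ims=[]
for c in('scene','top','wrist'):
    im=cams.read_camera(c);k=cams.get_calibration(c);u=proj(k,P);print(c,u.round(1).tolist(),[(np.round(d['location'],1),round(d['confidence'],2)) for d in finder.place_of(c,'pin')])
    x,y=np.clip(u[0].astype(int),65,[575,415]);ims.append(cv2.resize(im[y-65:y+65,x-65:x+65,::-1],(390,390)));print(x-65,y-65)
cv2.imwrite('pics/g6.png',cv2.resize(np.hstack(ims),(800,267)))
cv2.imwrite('pics/g6b.png',np.hstack(ims[:2]))
E
```

```text
9.2 [0.59723624 0.19387435 0.20897916] [[-0.968 -0.251  0.011]
 [-0.251  0.968  0.004]
 [-0.012  0.001 -1.   ]] 0.20457039685568504 [ 0.53635496  0.16528556 -1.78659717] [-0.63633209  0.42344431  0.29775589  1.72313114 -0.14328309  1.0039507
  1.53637147]
scene [[431.3, 173.8], [437.8, 143.8], [437.0, 147.5]] [(array([429.9, 173.5]), 0.82), (array([456. , 270.2]), 0.79), (array([372.8, 239. ]), 0.58), (array([177.2, 281.5]), 0.43)]
366 108
top [[207.8, 255.0], [199.0, 251.5], [200.1, 252.0]] [(array([274. , 264.8]), 0.72), (array([209.5, 259.3]), 0.59), (array([209.7, 211.9]), 0.48)]
142 190
wrist [[318.0, 266.3], [317.4, 310.3], [317.5, 303.9]] [(array([237. , 175.5]), 0.82), (array([321.5, 254.9]), 0.77), (array([450.1, 220.6]), 0.59)]
253 201
```

View pics/g6b.png

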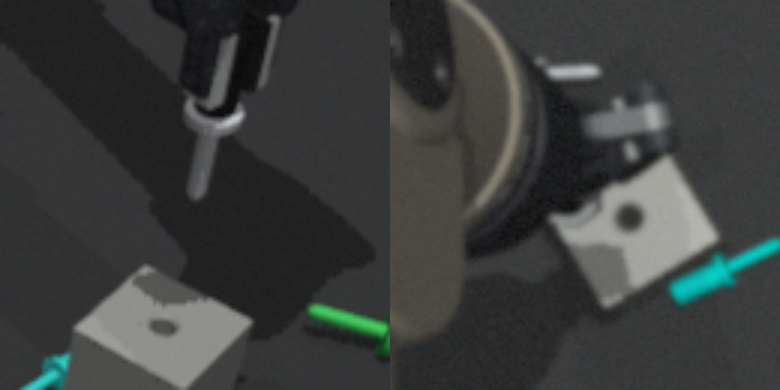

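The scene crop (left) shows the pin held upright. Its tip is at crop (195,195) = scene (431,173), within a pixel or two of the model with the tip 62 mm below the TCP. I'll carry it over the lid.

Emit:
jog_arm --plan '[{"x":0.25,"y":-0.95,"z":0,"wx":0,"wy":-0.003,"wz":0},{"x":0.25,"y":-0.95,"z":0,"wx":0,"wy":-0.003,"wz":0},{"x":0.25,"y":-0.95,"z":0,"wx":0,"wy":-0.003,"wz":0},{"x":0.25,"y":-0.95,"z":0,"wx":0,"wy":-0.003,"wz":0},{"x":0.25,"y":-0.95,"z":0,"wx":0,"wy":-0.003,"wz":0},{"x":0.25,"y":-0.95,"z":0,"wx":0,"wy":-0.003,"wz":0}]'

```text
t: 10.0
eef_pos: [0.5935, -0.0129, 0.2046]
tool_rot: [0.007, -0.121, 0.993, -0.001]
contact_force: [0.4, -0.5, -1.2]
gripper_width: 0.206
```

```bash
python3 - <<'E'
from h import *
o=monitor.get_obs();print(o['eef_pos'],rot(o).as_matrix().round(3),o['gripper_width'])
x=np.array([-.967,-.253,0]);q=R.from_matrix(np.c_[x,[-.253,.967,0],[0,0,-1]])
print(row([.598,-.1993,.209],q))
E
```

```text
[ 0.59348391 -0.01285626  0.20462323] [[-0.971 -0.24   0.013]
 [-0.24   0.971 -0.001]
 [-0.013 -0.004 -1.   ]] 0.20587912149590484
(array([ 0.2014, -0.9105, -0.0204]), array([-0.0014,  0.004 , -0.0044]))
```

Emit:
jog_arm --plan '[{"x":0.2,"y":-0.91,"z":0,"wx":-0.001,"wy":0.004,"wz":-0.004},{"x":0.2,"y":-0.91,"z":0,"wx":-0.001,"wy":0.004,"wz":-0.004},{"x":0.2,"y":-0.91,"z":0,"wx":-0.001,"wy":0.004,"wz":-0.004},{"x":0.2,"y":-0.91,"z":0,"wx":-0.001,"wy":0.004,"wz":-0.004},{"x":0.2,"y":-0.91,"z":0.1,"wx":-0.001,"wy":0.004,"wz":-0.004},{"x":0.2,"y":-0.91,"z":0.2,"wx":-0.001,"wy":0.004,"wz":-0.004},{"x":0.2,"y":-0.91,"z":0.24,"wx":-0.001,"wy":0.004,"wz":-0.004},{"x":0.2,"y":-0.91,"z":0.24,"wx":-0.001,"wy":0.004,"wz":-0.004},{"x":0.2,"y":-0.91,"z":0.24,"wx":-0.001,"wy":0.004,"wz":-0.004}]'

```text
t: 10.75
eef_pos: [0.5991, -0.1972, 0.1564]
tool_rot: [-0.001, -0.128, 0.992, 0.0]
contact_force: [-0.0, -0.3, -1.3]
gripper_width: 0.208
```

```bash
cat > chk.py <<'E'
from h import *
import sys
o=monitor.get_obs();print(o['t'],o['eef_pos'],rot(o).as_matrix().round(3),o['gripper_width'],o['contact_force'])
P=o['eef_pos']+rot(o).apply([[0,0,.062],[0,0,.010]]);print('tip',P[0])
H=lidp(V,.06,.105,.005)
ims=[]
for c in('scene','wrist'):
    im=np.ascontiguousarray(cams.read_camera(c)[:,:,::-1]);k=cams.get_calibration(c);u=proj(k,[*P,H]);print(c,u.round(1).tolist(),[(np.round(d['location'],1),round(d['confidence'],2)) for d in finder.place_of(c,'pin')][:3])
    x,y=np.clip(u[2].astype(int),60,[580,420]);print(x-60,y-60)
    ims.append(cv2.resize(im[y-60:y+60,x-60:x+60],(390,390),interpolation=cv2.INTER_CUBIC))
cv2.imwrite(sys.argv[1],np.hstack(ims))
x=np.array([-.967,-.253,0]);q=R.from_matrix(np.c_[x,[-.253,.967,0],[0,0,-1]])
for z in(.14,.11,.07):print(row([.598,-.1993,z],q))
E
python3 chk.py pics/i7.png
```

```text
10.75 [ 0.59907302 -0.19718368  0.15635286] [[-0.967 -0.254 -0.001]
 [-0.254  0.967 -0.   ]
 [ 0.001  0.    -1.   ]] 0.20820786729844956 [-0.0245148 -0.294667  -1.331851 ]
tip [ 0.59899836 -0.19718852  0.0943529 ]
scene [[169.2, 259.8], [159.3, 233.3], [173.3, 275.3]] [(array([369.9, 238.8]), 0.68), (array([467.2, 210.3]), 0.65), (array([458.9, 270.4]), 0.61)]
113 215
wrist [[319.5, 256.8], [319.3, 298.0], [316.8, 236.3]] [(array([321.5, 257. ]), 0.64), (array([323.3, 233.4]), 0.25)]
256 176
(array([ 0.011 , -0.003 ,  0.0904]), array([-0.0006,  0.0006,  0.0002]))
(array([ 0.0113, -0.0027,  0.2404]), array([-0.0006,  0.0006,  0.0002]))
(array([ 0.0117, -0.0023,  0.4404]), array([-0.0006,  0.0006,  0.0002]))
```

View pics/i7.png

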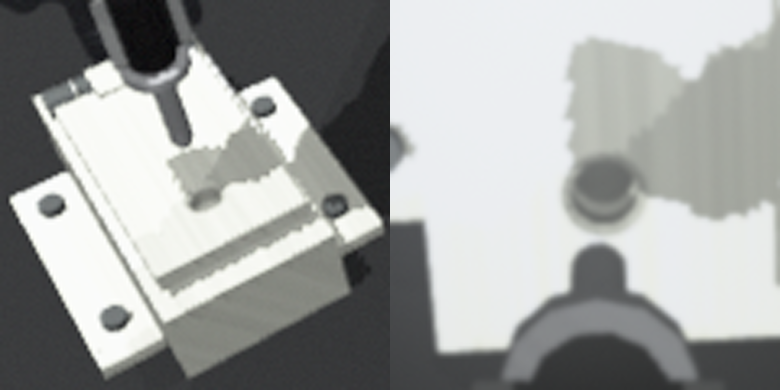

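In the wrist view (right) the lid hole is at crop (605,193) = wrist (322,235.5), and the pin's rounded end is at crop (600,258). In the scene view (left) the hole is at (176,276) and the tip at (169,258.5). Next I work out the hole position relative to the tip for each camera.

```bash
python3 - <<'E'
from h import *
o=monitor.get_obs();tip=o['eef_pos']+rot(o).apply([0,0,.062])
S={'wrist':((322.2,235.4),(320.6,255.8)),'scene':((176.1,275.9),(169.3,258.6)),'top':((460.5,255),None)}
for c,(h,t) in S.items():
    k=cams.get_calibration(c)
    for z in(.057,.061):
        H=onz(k,h,z); d=(onz(k,t,tip[2])-tip) if t else 0*H
        print(c,z,H.round(4),'tipoff',np.round(d,4),'go (world)',(H-d-tip)[:2].round(4), 'tool',(rot(o).inv().apply(H-d-tip)/.2).round(4))
E
```

```text
wrist 0.057 [ 0.5972 -0.1961  0.057 ] tipoff [-0.0026  0.001   0.    ] go (world) [-0.0003  0.0011] tool [0.0002 0.006  0.1954]
wrist 0.061 [ 0.596  -0.1964  0.061 ] tipoff [-0.0026  0.001   0.    ] go (world) [-0.0015  0.0007] tool [0.0065 0.0058 0.1754]
scene 0.057 [ 0.5972 -0.1962  0.057 ] tipoff [-0.0016  0.0017  0.    ] go (world) [-0.0012  0.0003] tool [0.0059 0.0036 0.1954]
scene 0.061 [ 0.6008 -0.1957  0.061 ] tipoff [-0.0016  0.0017  0.    ] go (world) [0.0024 0.0009] tool [-0.0122  0.0016  0.1755]
top 0.057 [ 0.5977 -0.1995  0.057 ] tipoff [ 0. -0.  0.] go (world) [-0.0024 -0.0013] tool [ 0.0134 -0.0029  0.1954]
top 0.061 [ 0.5973 -0.1982  0.061 ] tipoff [ 0. -0.  0.] go (world) [-0.0027  0.0001] tool [0.0135 0.0041 0.1754]
```

All cameras agree within about 2 mm: shift roughly +0.8 mm in tool x and y. I'll lower the pin gently into the lid hole.

Emit:
jog_arm --plan '[{"x":0.004,"y":0.004,"z":0.05,"wx":0,"wy":0,"wz":0},{"x":0.004,"y":0.004,"z":0.1,"wx":0,"wy":0,"wz":0},{"x":0.004,"y":0.004,"z":0.14,"wx":0,"wy":0,"wz":0},{"x":0.004,"y":0.004,"z":0.16,"wx":0,"wy":0,"wz":0},{"x":0.004,"y":0.004,"z":0.18,"wx":0,"wy":0,"wz":0},{"x":0.004,"y":0.004,"z":0.2,"wx":0,"wy":0,"wz":0},{"x":0.004,"y":0.004,"z":0.21,"wx":0,"wy":0,"wz":0},{"x":0.004,"y":0.004,"z":0.21,"wx":0,"wy":0,"wz":0}]'

```text
t: 11.62
eef_pos: [0.5988, -0.1977, 0.1155]
tool_rot: [0.001, -0.128, 0.992, -0.001]
contact_force: [0.2, -0.4, -1.8]
gripper_width: 0.208
```

```bash
python3 chk.py pics/i8.png
```

```text
11.6167 [ 0.59878779 -0.19765218  0.11554496] [[-0.967 -0.254  0.001]
 [-0.254  0.967 -0.001]
 [-0.001 -0.001 -1.   ]] 0.20795035460916028 [ 0.20059779 -0.35244626 -1.75290099]
tip [ 0.5988772  -0.19772308  0.05354507]
scene [[175.7, 278.5], [166.8, 254.4], [173.3, 275.3]] [(array([174.3, 275. ]), 0.92), (array([467.5, 209.3]), 0.81), (array([457.7, 270.7]), 0.78)]
113 215
wrist [[318.2, 258.1], [317.8, 299.6], [315.7, 260.0]] [(array([321.6, 253.3]), 0.7)]
255 199
(array([ 0.0081, -0.0061, -0.1178]), array([-0.0007,  0.0008,  0.0002]))
(array([ 0.0084, -0.0058,  0.0322]), array([-0.0007,  0.0008,  0.0002]))
(array([ 0.0089, -0.0054,  0.2322]), array([-0.0007,  0.0008,  0.0002]))
```

View pics/i8.png

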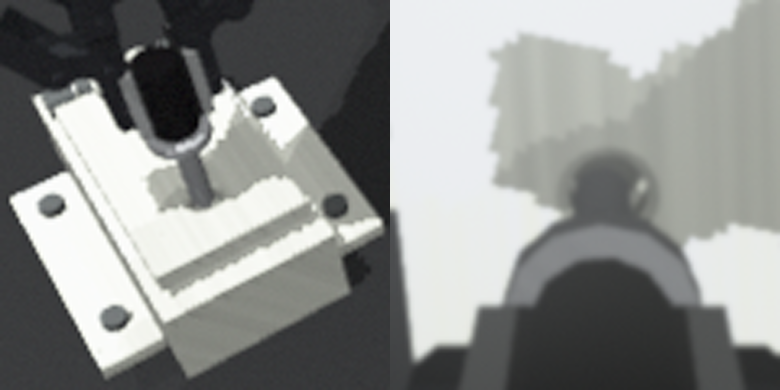

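The tip is just in the lid hole with no contact force. The rim centre is (612,190) and the shaft (603,185), so the pin is about 1.4 mm off in tool y. I'll correct and go further.

Emit:
jog_arm --plan '[{"x":0.001,"y":0.007,"z":0,"wx":0,"wy":0,"wz":0},{"x":0.001,"y":0.007,"z":0.02,"wx":0,"wy":0,"wz":0},{"x":0.001,"y":0.007,"z":0.04,"wx":0,"wy":0,"wz":0},{"x":0.001,"y":0.007,"z":0.06,"wx":0,"wy":0,"wz":0},{"x":0.001,"y":0.007,"z":0.08,"wx":0,"wy":0,"wz":0},{"x":0.001,"y":0.007,"z":0.1,"wx":0,"wy":0,"wz":0},{"x":0.001,"y":0.007,"z":0.1,"wx":0,"wy":0,"wz":0}]'

```text
t: 12.4
eef_pos: [0.5981, -0.1962, 0.0952]
tool_rot: [0.0, -0.128, 0.992, -0.001]
contact_force: [-0.4, -0.0, -2.0]
gripper_width: 0.206
```

Emit:
jog_arm --plan '[{"x":0,"y":0,"z":0.02,"wx":0,"wy":0,"wz":0},{"x":0,"y":0,"z":0.04,"wx":0,"wy":0,"wz":0},{"x":0,"y":0,"z":0.06,"wx":0,"wy":0,"wz":0},{"x":0,"y":0,"z":0.08,"wx":0,"wy":0,"wz":0},{"x":0,"y":0,"z":0.1,"wx":0,"wy":0,"wz":0},{"x":0,"y":0,"z":0.1,"wx":0,"wy":0,"wz":0}]'

```text
t: 12.9
eef_pos: [0.5981, -0.1962, 0.0746]
tool_rot: [0.0, -0.128, 0.992, -0.001]
contact_force: [1.0, 1.2, -1.0]
gripper_width: 0.206
```

Emit:
jog_arm --plan '[{"x":0,"y":0,"z":0.01,"wx":0,"wy":0,"wz":0},{"x":0,"y":0,"z":0.02,"wx":0,"wy":0,"wz":0},{"x":0,"y":0,"z":0.025,"wx":0,"wy":0,"wz":0},{"x":0,"y":0,"z":0.025,"wx":0,"wy":0,"wz":0}]' --grip_force 110

```text
t: 13.23
eef_pos: [0.5985, -0.1962, 0.0707]
tool_rot: [0.001, -0.128, 0.992, -0.0]
contact_force: [-2.4, 1.3, 9.0]
gripper_width: 0.202
```

Emit:
jog_arm --plan '[{"x":0,"y":0,"z":0.008,"wx":0,"wy":0,"wz":0},{"x":0,"y":0,"z":0.015,"wx":0,"wy":0,"wz":0},{"x":0,"y":0,"z":0.015,"wx":0,"wy":0,"wz":0},{"x":0,"y":0,"z":0.015,"wx":0,"wy":0,"wz":0}]'

```text
t: 13.57
eef_pos: [0.5986, -0.1963, 0.0704]
tool_rot: [0.001, -0.128, 0.992, 0.0]
contact_force: [-8.1, 3.7, 23.1]
gripper_width: 0.205
```

The pin stopped hard at TCP z 0.0704 with 23 N; fully home should be about 0.070. I'll check with pictures.

```bash
python3 - <<'E'
from h import *
ims=[]
for c,(x,y) in(('scene',(115,215)),('top',(400,215))):
    im=cams.read_camera(c);ims.append(cv2.resize(im[y:y+120,x:x+120,::-1],(400,400),interpolation=cv2.INTER_CUBIC))
cv2.imwrite('pics/f9.png',np.hstack(ims))
ks=cams.get_calibration('scene')
for th in(0,.05): print(th,((proj(ks,[lidp(V,th,.135,.005,y) for y in(-.035,.035)]+[lidp(V,th,.135,-.005,y) for y in(-.035,.035)])-[115,215])*400/120).round(0).tolist())
print('jig top edge',((proj(ks,[jw(V,(.08,y,.044)) for y in(-.04,.04)])-[115,215])*400/120).round(0).tolist())
o=monitor.get_obs();print(o['t'],o['eef_pos'],o['contact_force'],o['gripper_width'])
E
```

```text
0 [[143.0, 295.0], [302.0, 222.0], [149.0, 309.0], [306.0, 237.0]]
0.05 [[138.0, 285.0], [299.0, 212.0], [145.0, 300.0], [303.0, 227.0]]
jig top edge [[145.0, 331.0], [326.0, 247.0]]
13.6667 [ 0.59863799 -0.19627529  0.07041972] [-8.30324936  3.44288457 23.63064119] 0.1984733635380832
```

View pics/f9.png

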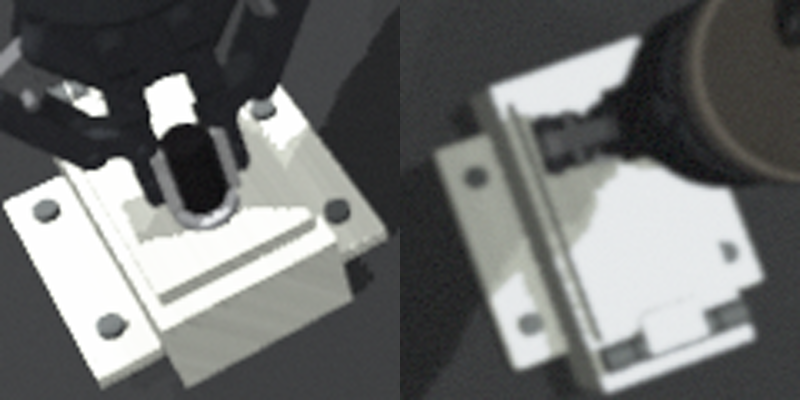

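The pictures show the lid flat on the block under the flange, with its edge running (163,304)-(314,227) and no gap visible. Pin height and force also fit being home. I'll relieve the 8 N side load while keeping the push.

Emit:
jog_arm --plan '[{"x":0.004,"y":0.003,"z":0.016,"wx":0,"wy":0,"wz":0},{"x":0.004,"y":0.003,"z":0.016,"wx":0,"wy":0,"wz":0},{"x":0.004,"y":0.003,"z":0.016,"wx":0,"wy":0,"wz":0},{"x":0.004,"y":0.003,"z":0.016,"wx":0,"wy":0,"wz":0},{"x":0.004,"y":0.003,"z":0.016,"wx":0,"wy":0,"wz":0},{"x":0.004,"y":0.003,"z":0.016,"wx":0,"wy":0,"wz":0}]'

```text
t: 14.17
eef_pos: [0.5986, -0.1962, 0.0704]
tool_rot: [0.002, -0.127, 0.992, 0.0]
contact_force: [-7.9, 2.5, 24.6]
gripper_width: 0.2
```

The push holds at 24.6 N with the height unchanged at 0.0704, so the clamp is against a firm stop. I'll hand in.

```bash
python3 - <<'E'
from h import *
bot.hand_in();o=monitor.get_obs();print(o['t'],o['eef_pos'],o['contact_force'],o['gripper_width'])
E
```

```text
the job is handed in; nothing more can be done
the job is handed in; nothing more can be done
```

I swung the lid down with closed fingers and took the larger black-gripped pin out of its grey block. I then passed it through the lid hole into the lower hole and handed in at about 14.2 s, with the fingers still gripping the pin and pressing it down.

**Last checks:**
- **Pin height:** the tool stopped firmly at 70.4 mm. That puts the pin's lower end about 8 mm above the bench, which is its fully home height.
- **Push:** about 24.6 N down, above the 8 to 10 N needed. Raising the push from 9 to 24 N lowered the tool by only 0.3 mm, which points to a fully shut lid.
- **Pictures:** the last scene and top views show the lid flat on the block with no visible gap. The lid edge lay about 1.5 px from where the model puts it fully shut, so the pictures alone did not settle the last few hundredths of a radian.
- **Not confirmed:** a side force of about 8 N stayed on the tool, and a small shift to relieve it changed little. The sample is hidden under the lid, so I could not see it in its seat at the end; it was there in the last picture before the lid closed. I took no full picture of the cup, mouse and slide box at the end, but the arm only passed well above them.

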